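Set the bleed dial and open the vacuum on a filtration station

ROBOT

A 6-joint arm with a two-finger parallel gripper is mounted at the origin on a cart in front of the work surface, level with it; the furniture and walls round the work are solid. World frame = base frame: x ahead of the robot, y to its left, z up, the work surface at z = 0. Lengths are in m, angles in degrees, forces in N, time in s.
With the tool pointing down it reaches from about 0.35 to 0.85 m from the base axis. Payload 8.1 kg.
Tool frame: the origin (TCP) lies at the very end of the fingers, on their centre line; the grasp point (between the pads) lies 19 mm behind it; z points along the fingers, y is the line along which they close (so a half turn about z gives the same grasp; the last joint's range is limited). The gripper opens to 93 mm and grips with 3 to 60 N. Pads are 15 mm wide; open, the fingers measure 128 mm over their backs; the gripper's body (75 mm by 188 mm) begins 65 mm behind the grasp point.
Start: joints at [-78.69, 7.471, 85.268, -0, 87.261, -4.893], TCP at [0.167, -0.576, 0.219] pointing down, gripper open.
Joint ranges: [-169.43, 169.43], [-51.17, 129.36], [1.28, 143.12], [-76.62, 256.62], [0, 156.53], [-152.29, 152.29]. Speed limits (degrees/s): [136.94, 136.94, 159.86, 180, 180, 180].

INTERFACE

Orientations are given as [roll, pitch, yaw] about the fixed x, y, z axes, in that order (R = Rz(yaw) Ry(pitch) Rx(roll)).
In Python, from rig import manip, gripper_open, clamp, kinematics, eyes gives the robot as it stands. The module is installed in compiled form; this text tells all that it offers. Calls block until the motion is done:
- manip.goto(position, orientation): joint-space move of the TCP to a pose.
- manip.line_to(position, attitude=None, rate=0.15, threshold=None): straight line of the TCP; attitude=None keeps the orientation; rate is the mean speed in m/s. With threshold (N) it stops when the force on the tool has changed by that much, and returns True; else False.
- manip.movej(angles): joint-space move.
- gripper_open() and clamp(): open the fingers fully, or close them until they stop; the grip force is fixed at half the most.
- manip.wait(seconds).
- kinematics.inverse_kinematics(position, orientation): joint angles nearest the present ones, or None.
- manip.state(): the state.
- eyes.capture(name): name is "side" or "top"; returns the picture (420x560x3 uint8, red, green, blue); there is no depth.
- eyes.camera_model(name): a dict with "intrinsics" (3x3 intrinsics, pixels), "R" (3x3) and "t" (3): a world point X has camera coordinates R X + t. Camera axes: x right, y down, z forward; pixel columns grow to the right and rows downward; lengths in m; the calibration is good to about 2 mm. A picture is of the moment at which its call begins. camera_model takes no time and is no camera call.
A pose or a line that the arm cannot do raises manip.PlanningError and nothing moves.
- manip.close_job(): hands the job in; it is judged then, once.
The state is a dict: "time_s": time; "joint_positions": joint angles; "qvel": joint speeds; "tau": joint torques, N m; "eef_pos": TCP position; "eef_rot": TCP orientation; "wrist_force": force on the tool from outside, world axes, zero at the start; "moment": the same for the moment, N m; "grip_width": finger opening in m; "gripper_force": force on a finger pad.
Only numpy, scipy, OpenCV 4.12 (cv2) and the standard library are available. Lean on these libraries where they do the work, as an engineer would, in place of code of your own. Each camera call takes 0.05 s, during which the arm holds its last target. There are 200 camera calls.

TASK

Set the vacuum before it reaches the filters: with the stopcock still shut, push the bleed dial on top of the pump round by its bar until the index mark on the dial lines up with the line on the set-point clip, and leave it there. Then push the stopcock lever fully open, to its stop, so that it lies along the pipe towards the tank. Push gently with a fingertip or the side of the fingers, never pinching the bar or lever, and do not shift the clip or disturb the other things standing round the station.

Things in the scene. Friction and masses are not known exactly. Their poses are not given: they have to be found in the camera images.
- station: Filtration station, fixed: low white pump housing (176 x 156 mm, deck 60 mm high, dial in its middle); a steel pipe 12 mm thick runs from it along +y through a stopcock to a clear tank (128 x 198 mm, centre 325 mm from the dial, lid 68, plugs 84 mm high; syringe barrels up to 171 mm on its far half). Origin on the worktop under the dial's axis; x away from the robot at yaw 0, y to the tank, z up.
- dial_axis (a point): On the dial's upright axis, at the top of its flat dark metal skirt (92 mm across), 70 mm above the worktop. Across the skirt stands a black push bar 76 mm long (38 mm either side of the axis), 13 mm thick, 22 mm high (70 to 92 mm above the worktop); its end at the index mark is pointed with a white line on top, the other is round. Round the skirt: a fixed scale ring 128 mm across, top at 65 mm.
- index_mark (a point): The index mark of the dial: a short white line at the rim of the skirt, in line with the pointed end of the bar. The point lies 47 mm from the axis, 70 mm above the worktop, and turns with the dial.
- dial (a joint): Angle of the dial in rad, growing clockwise seen from above, 0 to 4.71 between stops. At 0 the index mark points 135 degrees counterclockwise (from above) from the station's x axis and turns clockwise from there. Steady friction of about 0.06 N m, no spring: it stays where it is left. It starts at a lower value than the clip's, so it is turned clockwise.
- clip_line (a point): The line on the set-point clip, a small dark steel clip (11 mm wide, with a lengthwise white line and a thumbscrew outside) on the scale ring, 50 to 75 mm from the dial's axis, its top 68.5 mm above the worktop. The point lies where that line, continued inwards, meets the skirt's rim, 47 mm from the axis: it meets index_mark when the two are lined up.
- clip (a joint): Position of the clip round the ring in rad, counted like joint dial: the mark and the clip are lined up when both joints have the same value. The clip sits stiffly and must stay where it is.
- lever_axis (a point): The point on the stopcock lever's (upright) turning axis, half-way up the lever, 73.5 mm above the worktop, over the pipe, 150 mm from the dial's axis towards the tank.
- lever_end (a point): The point at the free end of the lever, 69 mm from lever_axis. The lever is a flat bar 13 mm wide and 11 mm high (68 to 79 mm above the worktop) with a grey sleeve.
- lever (a joint): Angle of the stopcock lever in rad: 0 shut (the lever points along the station's -x, across the pipe), growing clockwise seen from above to 1.57 fully open, at its stop (it points along the station's +y, over the pipe towards the tank). Friction about 0.12 N m, no spring, it stays where it is left.
- beaker: Glass beaker, 67 x 78 x 83 mm, standing beside the pump on the side away from the tank. Origin at its underside.
- caps_jar: Round clear jar of caps, 78 mm wide, 107 mm high, standing behind the pump. Origin at its underside.
- film: Roll of sealing film standing on end, 36 mm wide, 104 mm high, behind the pipe. Origin at its underside.
- spare_filter: Syringe filter disc, 29 mm wide, 22 mm high, lying in front of the stopcock. Origin at its underside.
- spare_vial: Small capped vial, 12 mm wide, 32 mm high, standing in front of the pipe. Origin at its underside.
Mind the look-alikes: they are no part of the job. Leave any orange or yellow look-alike of the beaker alone.

How it is judged:
By the outcome, as a careful person would: the job done as asked, in the order asked, and still so for the second after the job is handed in, with the robot touching nothing.
It also fails if it takes over 72 s, if anything falls off the work surface, if the arm or the gripper's body presses on something with over 40 N, if the wrist force passes 120 N, or if a joint passes its speed limit or range.

## Working session

There is one attempt and no reset: what is moved stays moved. The work goes in short steps, each a Python script; the robot and the scene stay as the last script left them, time stands still between calls to the robot, and variables do not carry over. Pictures are saved under pics/ and viewed, at most 10 in all, crops included, and the job is handed in when it is done.

```bash
mkdir -p pics
python3 - <<'E'
from rig import manip, eyes
import cv2,numpy as np
for n in("top","side"):
    im=eyes.capture(n); cv2.imwrite(f"pics/{n}0.png",im[:,:,::-1])
    c=eyes.camera_model(n); print(n,c["intrinsics"],c["R"],c["t"],-c["R"].T@c["t"])
print(manip.state())
E
```

```text
top [[470.06810436   0.         295.13145792]
 [  0.         470.06810436 203.7479289 ]
 [  0.           0.           1.        ]] [[-9.53523788e-02 -9.95443249e-01 -8.13527321e-04]
 [-9.74343906e-01  9.34986077e-02 -2.04724116e-01]
 [ 2.03867303e-01 -1.87282761e-02 -9.78819378e-01]] [-0.15082295  0.58289306  1.23485234] [ 0.30181096 -0.18150872  1.32790696]
side [[481.47972422   0.         278.42542362]
 [  0.         481.47972422 211.83194131]
 [  0.           0.           1.        ]] [[-0.94281701 -0.33329706  0.00302391]
 [-0.19032006  0.53087727 -0.82580119]
 [ 0.27363178 -0.77915492 -0.56395324]] [0.44417275 0.2551092  0.98373651] [0.19814445 0.77909293 0.76410773]
{'time_s': 0.1, 'joint_positions': array([-7.86906721e+01,  7.51071359e+00,  8.53239541e+01,  8.21462680e-05,
        8.72603873e+01, -4.89344844e+00]), 'qvel': array([ 0.10046146,  0.01171307, -0.14621474, -0.00774932,  0.09744822,
        0.00523513]), 'tau': array([ 1.43962221e-03, -5.61338067e+01, -4.93100202e+01,  7.69671751e-02,
        2.90146231e-02, -6.42180794e-05]), 'eef_pos': array([ 0.16733955, -0.57565735,  0.21768428]), 'eef_rot': array([-1.79905299e+02, -8.19021451e-03,  1.62027656e+01]), 'wrist_force': array([ 0.08072819, -0.01876086,  0.45417101]), 'moment': array([ 0.00374799,  0.02756033, -0.00992213]), 'gripper_force': 0.0, 'grip_width': 0.09276082912160512}
```

View pics/top0.png

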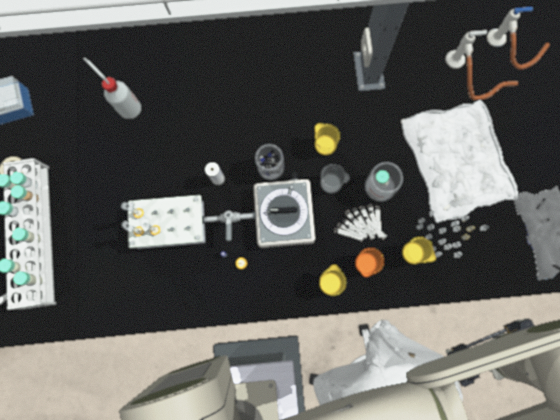

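View pics/side0.png

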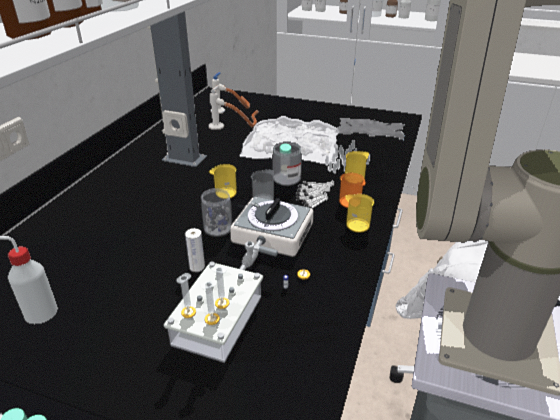

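Top view: the dial is at about (283,211), the stopcock pivot at (230,215), the lever end at (229,240), the tank at (166,222). In front are the filter (241,263) and vial (223,254), behind are the film (215,173) and jar (269,160), and the grey beaker is at (333,179). I'll enlarge the dial in both views.

```bash
cat > h.py <<'E'
import numpy as np, cv2
from rig import eyes
def ray(n,uv,z):
    c=eyes.camera_model(n); R=c["R"]; C=-R.T@c["t"]
    d=R.T@np.linalg.solve(c["intrinsics"],[uv[0],uv[1],1.]); return (C+d*(z-C[2])/d[2])
def pix(n,X):
    c=eyes.camera_model(n); p=c["intrinsics"]@(c["R"]@np.asarray(X,float)+c["t"]); return p[:2]/p[2]
def rect(im,n,cx,cy,z,half=.075,N=600,yaw=0):
    """rectified overhead patch of plane z: column grows along -y, row grows along -x (station frame)"""
    a=np.radians(yaw); q=[]
    for (x,y) in((half,half),(half,-half),(-half,-half),(-half,half)):
        q.append(pix(n,[cx+x*np.cos(a)-y*np.sin(a),cy+x*np.sin(a)+y*np.cos(a),z]))
    H=cv2.getPerspectiveTransform(np.float32(q),np.float32([[0,0],[N,0],[N,N],[0,N]]))
    return cv2.warpPerspective(im,H,(N,N),flags=cv2.INTER_CUBIC)
E
python3 - <<'E'
from h import *
im=cv2.imread("pics/top0.png"); s=cv2.imread("pics/side0.png")
a=cv2.resize(im[170:260,210:330],(800,600),interpolation=cv2.INTER_CUBIC)[:,:]
cv2.imwrite("pics/c_top.png",a)
b=cv2.resize(s[185:260,220:320],(800,600),interpolation=cv2.INTER_CUBIC); cv2.imwrite("pics/c_side.png",b)
# housing contour in top
for n,i in(("top",im),("side",s)):
    g=cv2.cvtColor(i,cv2.COLOR_BGR2HSV); m=((g[...,2]>110)&(g[...,1]<60)).astype(np.uint8)
    k,l,st,c=cv2.connectedComponentsWithStats(m)
    for j in range(1,k):
        if st[j,4]>300 and 100<c[j][0]<330 and 150<c[j][1]<340:
            p=cv2.findContours((l==j).astype(np.uint8),0,2)[0][0]; print(n,st[j],c[j],cv2.minAreaRect(p))
for uv in((283,211),): print(ray("top",uv,.068))
print(ray("top",(230,215),.0735),ray("top",(229,240),.0735))
E
```

```text
top [ 254  179   62   68 3050] [283.97442623 212.93147541] ((283.8697509765625, 212.22677612304688), (64.76045227050781, 58.21436309814453), 85.36454010009766)
top [ 121  195  133   53 4015] [171.93175592 220.7750934 ] ((187.4862060546875, 219.33450317382812), (48.581607818603516, 131.4610137939453), 85.2363510131836)
side [    0     0   560   420 77978] [308.3470979  155.21294468] ((279.49993896484375, 209.49996948242188), (558.9998779296875, 418.99993896484375), -0.0)
side [ 164  180  170  182 9754] [237.13143326 276.5381382 ] ((239.86239624023438, 254.77784729003906), (91.02632904052734, 226.50283813476562), 33.56631851196289)
side [185 228  19  44 633] [194.5150079  249.09004739] ((194.39022827148438, 249.51219177246094), (43.51002502441406, 15.46041488647461), 83.6598129272461)
[ 0.54725504 -0.17072531  0.068     ]
[ 0.54891064 -0.02663991  0.0735    ] [ 0.48109921 -0.01939186  0.0735    ]
```

View pics/c_top.png

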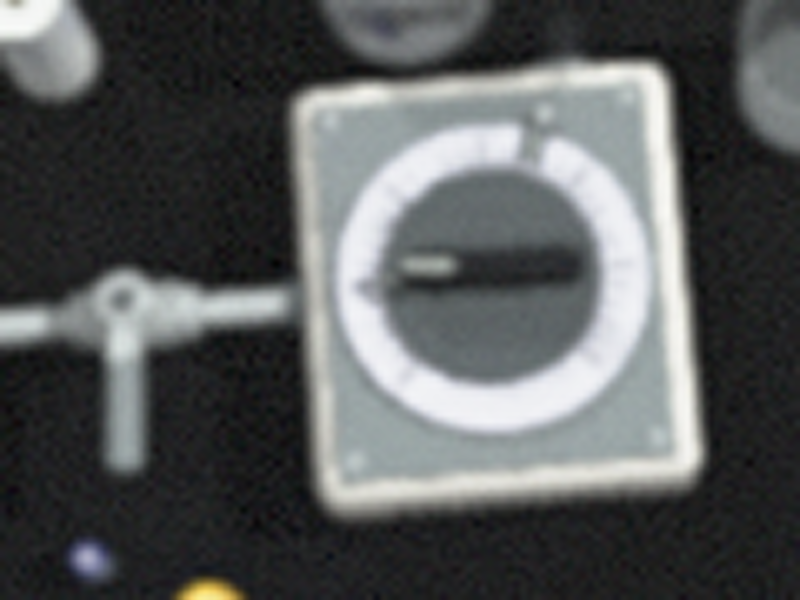

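View pics/c_side.png

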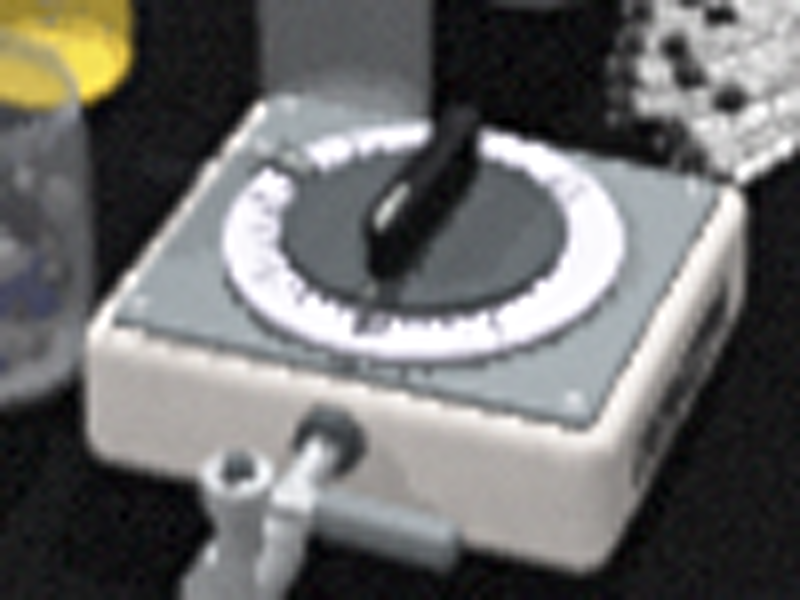

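The set-point clip is the dark block with the thumbscrew breaking the ring. In the top crop it is at (535,135), px (290,190), and in the side crop at (285,160). The dark patch on the ring at top crop (370,290) has no thumbscrew and looks like a printed scale mark. The bar's white pointed end faces the tank at top crop (400,265). Next I'll measure the ring centre, station yaw, clip angle and bar angle.

```bash
cat >> h.py <<'E'
def polar(im,n,c,z,r0,r1,nr=8,step=1.):
    """mean grey value over radii r0..r1 against world angle (deg ccw from x)"""
    a=np.arange(-180,180,step); g=cv2.cvtColor(im,cv2.COLOR_BGR2GRAY); out=[]
    P=[[pix(n,[c[0]+r*np.cos(np.radians(t)),c[1]+r*np.sin(np.radians(t)),z]) for t in a] for r in np.linspace(r0,r1,nr)]
    P=np.float32(P); return a,cv2.remap(g,P[...,0],P[...,1],cv2.INTER_CUBIC).astype(float)
def ring_centre(im,n,c):
    g=cv2.cvtColor(im,cv2.COLOR_BGR2GRAY); pts=[]
    for t in np.radians(np.arange(0,360,4)):   # outer edge, steepest fall of brightness
        r=np.linspace(.054,.074,41); P=np.float32([[pix(n,[c[0]+q*np.cos(t),c[1]+q*np.sin(t),.065]) for q in r]])
        v=cv2.GaussianBlur(cv2.remap(g,P[...,0],P[...,1],cv2.INTER_CUBIC).astype(np.float32),(5,1),1)[0]
        d=np.diff(v); i=d[2:-2].argmin()+2
        if d[i]<-2: pts.append([c[0]+r[i]*np.cos(t),c[1]+r[i]*np.sin(t)])
    pts=np.array(pts)
    for _ in range(4):
        s=np.linalg.lstsq(np.c_[2*pts,np.ones(len(pts))],(pts**2).sum(1),rcond=None)[0]
        R=np.sqrt(s[2]+s[0]**2+s[1]**2); e=abs(np.hypot(*(pts-s[:2]).T)-R); pts=pts[e<max(2*np.median(e),.001)]
    return s[:2],R,len(pts)
E
python3 - <<'E'
from h import *
for n in("top","side"):
    im=cv2.imread(f"pics/{n}0.png"); c=np.array([.546,-.172])
    for _ in range(3): c,R,k=ring_centre(im,n,c)
    print(n,c,R,k)
    for z,r0,r1,l in((.0685,.052,.062,"clip"),(.092,.014,.034,"line"),(.092,.012,.034,"all")):
        a,v=polar(im,n,c,z,r0,r1); m=v.mean(0)
        if l=="clip": print(l,[(int(x),int(y)) for x,y in zip(a[::4],m[::4])])
        elif l=="line": print(l,[(int(x),int(y)) for x,y in zip(a[240:320:3],m[240:320:3])])
        else:print("far",[(int(x),int(y)) for x,y in zip(a[60:130:3],m[60:130:3])])
# yaw from lever/pipe: pipe points between dial and tank, deck rectangle in top
im=cv2.imread("pics/top0.png");g=cv2.cvtColor(im,cv2.COLOR_BGR2HSV)
m=((g[...,2]>90)&(g[...,1]<60)).astype(np.uint8); m[:,:252]=0; m[:,318:]=0; m[:177]=0;m[250:]=0
p=max(cv2.findContours(m,0,2)[0],key=len)[:,0]
w=np.array([ray("top",q,.06)[:2] for q in p]); r=cv2.minAreaRect(np.float32(w*1000)); print("deck",r)
E
```

```text
Traceback (most recent call last):
  File "h.py", line 23, in ring_centre
    r=np.linspace(.054,.074,41); P=np.float32([[pix(n,[c[0]+q*np.cos(t),c[1]+q*np.sin(t),.065]) for q in r]])
                                                ~~~^^^^^^^^^^^^^^^^^^^^^^^^^^^^^^^^^^^^^^^^^^^^
  File "h.py", line 7, in pix
    c=eyes.camera_model(n); p=c["intrinsics"]@(c["R"]@np.asarray(X,float)+c["t"]); return p[:2]/p[2]
ValueError: time passes only in moves, steps and waits
```

```bash
sed -i 's/c=eyes.camera_model(n)/c=CM[n]/; s/^from rig import eyes/from rig import eyes\nCM={k:eyes.camera_model(k) for k in ("top","side")}/' h.py
cat > m.py <<'E'
from h import *
for n in("top","side"):
    im=cv2.imread(f"pics/{n}0.png"); c=np.array([.546,-.172])
    for _ in range(3): c,R,k=ring_centre(im,n,c)
    print(n,c,R,k)
    for z,r0,r1,l in((.0685,.052,.062,"clip"),(.092,.014,.034,"line"),(.092,.012,.034,"all")):
        a,v=polar(im,n,c,z,r0,r1); m=v.mean(0)
        if l=="clip": print(l,[(int(x),int(y)) for x,y in zip(a[::4],m[::4])])
        elif l=="line": print(l,[(int(x),int(y)) for x,y in zip(a[240:320:3],m[240:320:3])])
        else:print("far",[(int(x),int(y)) for x,y in zip(a[60:130:3],m[60:130:3])])
im=cv2.imread("pics/top0.png");g=cv2.cvtColor(im,cv2.COLOR_BGR2HSV)
m=((g[...,2]>90)&(g[...,1]<60)).astype(np.uint8); m[:,:252]=0; m[:,318:]=0; m[:177]=0;m[250:]=0
p=max(cv2.findContours(m,0,2)[0],key=len)[:,0]
w=np.array([ray("top",q,.06)[:2] for q in p]); r=cv2.minAreaRect(np.float32(w*1000)); print("deck",r)
E
python3 m.py
```

```text
top [ 0.54784596 -0.17212338] 0.06397908093885124 86
clip [(-180, 239), (-176, 238), (-172, 237), (-168, 238), (-164, 238), (-160, 238), (-156, 238), (-152, 238), (-148, 238), (-144, 239), (-140, 235), (-136, 223), (-132, 228), (-128, 228), (-124, 227), (-120, 229), (-116, 235), (-112, 238), (-108, 237), (-104, 235), (-100, 232), (-96, 233), (-92, 226), (-88, 231), (-84, 237), (-80, 235), (-76, 236), (-72, 234), (-68, 236), (-64, 233), (-60, 234), (-56, 233), (-52, 234), (-48, 222), (-44, 223), (-40, 234), (-36, 233), (-32, 234), (-28, 200), (-24, 156), (-20, 147), (-16, 191), (-12, 231), (-8, 231), (-4, 225), (0, 218), (4, 226), (8, 230), (12, 232), (16, 232), (20, 231), (24, 233), (28, 235), (32, 233), (36, 234), (40, 234), (44, 223), (48, 229), (52, 234), (56, 232), (60, 231), (64, 231), (68, 234), (72, 234), (76, 235), (80, 230), (84, 228), (88, 202), (92, 200), (96, 222), (100, 235), (104, 236), (108, 234), (112, 237), (116, 235), (120, 235), (124, 236), (128, 236), (132, 227), (136, 223), (140, 238), (144, 240), (148, 239), (152, 238), (156, 238), (160, 238), (164, 239), (168, 
[... 1709 characters left out ...]
2, 251), (176, 251)]
line [(60, 101), (63, 97), (66, 91), (69, 86), (72, 81), (75, 81), (78, 94), (81, 126), (84, 163), (87, 169), (90, 132), (93, 83), (96, 52), (99, 37), (102, 29), (105, 24), (108, 21), (111, 18), (114, 18), (117, 18), (120, 23), (123, 29), (126, 34), (129, 40), (132, 47), (135, 53), (138, 57)]
far [(-120, 73), (-117, 60), (-114, 50), (-111, 40), (-108, 35), (-105, 37), (-102, 44), (-99, 49), (-96, 48), (-93, 46), (-90, 42), (-87, 38), (-84, 38), (-81, 43), (-78, 63), (-75, 101), (-72, 140), (-69, 163), (-66, 178), (-63, 183), (-60, 186), (-57, 189), (-54, 192), (-51, 194)]
deck ((545.9261474609375, -168.49734497070312), (167.65907287597656, 183.046875), 89.40430450439453)
```

Dial axis (0.548, -0.172), index at 86°, clip at about -21°, station yaw about 0 (printed ticks every 45° agree). I'll approach with closed fingers, touch the bar, and push most of the way.

```bash
cat >> h.py <<'E'
from rig import manip, gripper_open, clamp, kinematics
C=np.array([.548,-.172])
def pose(c,phi,rad,off,z):
    """finger at radius rad along a bar pointing at phi, off metres on its ccw side; yaw = phi"""
    a=np.radians(phi); u=np.array([np.cos(a),np.sin(a)]); t=np.array([-u[1],u[0]])
    return [*(c+rad*u+off*t),z],[180,0,phi]
E
python3 - <<'E'
from h import *
clamp(); print(manip.state()["grip_width"])
manip.goto(*pose(C,86,.028,.040,.13)); 
p,o=pose(C,86,.028,.040,.078); print("hit down",manip.line_to(p,o,rate=.08,threshold=8))
p,o=pose(C,86,.028,.010,.078); print("touch",manip.line_to(p,o,rate=.02,threshold=1.5))
s=manip.state(); print(s["eef_pos"],s["eef_rot"],s["wrist_force"],s["time_s"],s["joint_positions"])
print("off",C[0]-s["eef_pos"][0])
for n in("side",): cv2.imwrite("pics/s1.png",cv2.resize(eyes.capture(n)[130:280,180:380,::-1],(800,600),interpolation=cv2.INTER_CUBIC))
E
```

```text
0.00026130230111436243
hit down False
touch True
[ 0.53098562 -0.14250463  0.07739735] [-1.79926214e+02 -2.70681059e-02  8.60046617e+01] [0.20586768 0.32472799 0.50604417] 5.3833 [-2.03700973e+01  6.35267364e+00  1.01702063e+02  5.43380733e-03
  7.20236869e+01 -1.63764570e+01]
off 0.017014380749250435
```

View pics/s1.png

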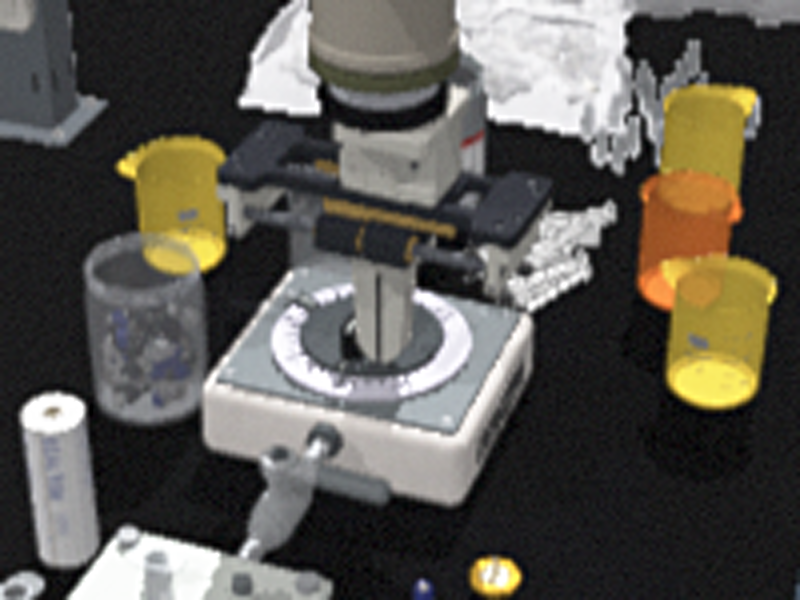

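The side view shows the closed fingertips on the robot side of the bar, touching near its pointed end (crop 370,350), with nothing else touched. Contact offset is about 19 mm, so I'll push along the arc to about 12° short and look again.

```bash
cat >> h.py <<'E'
def push(c,a0,a1,rad,off,z,step=8,rate=.05):
    n=max(1,int(np.ceil(abs(a1-a0)/step)))
    for phi in np.linspace(a0,a1,n+1)[1:]:
        p,o=pose(c,phi,rad,off,z)
        if manip.line_to(p,o,rate=rate,threshold=15): print("STOP at",phi,manip.state()["wrist_force"]); return False
    return True
def angles(name):
    """index (bar line, z=.092) and clip angle, both views"""
    for n in("top","side"):
        im=np.ascontiguousarray(eyes.capture(n)[:,:,::-1]); cv2.imwrite(f"pics/{name}_{n}.png",im)
        c=C
        for _ in range(2): c,R,k=ring_centre(im,n,c)
        a,v=polar(im,n,c,.092,.016,.034,step=.5); m=v.mean(0); s=(a>-60)&(a<110); j=np.where(s)[0][m[s].argmax()]
        b=polar(im,n,c,.0685,.052,.062,step=.5)[1].mean(0)
        q=(a>-40)&(a<0); w=np.clip(225-b[q],0,None)
        w2=np.clip(m-60,0,None)*(abs(a-a[j])<9)
        print(n,"centre",c.round(4),k,"peak",a[j],m[j].round(),"bar",(a*w2).sum()/w2.sum(),"clip",(a[q]*w).sum()/w.sum())
        print("  clip prof",a[q][::4],b[q][::4].astype(int),"line prof",m[abs(a-a[j])<12][::4].astype(int))
E
python3 - <<'E'
from h import *
print(push(C,86,-8,.028,.0185,.078))
s=manip.state(); print(s["wrist_force"],s["time_s"])
p,o=pose(C,-8,.028,.030,.078); manip.line_to(p,o)
p,o=pose(C,-8,.028,.030,.13); manip.line_to(p,o,rate=.2)
manip.line_to([.42,.02,.17],[180,0,-8],rate=.3)
angles("a"); print(manip.state()["time_s"])
im=cv2.imread("pics/a_top.png"); cv2.imwrite("pics/a_c.png",cv2.resize(im[170:260,210:330],(800,600),interpolation=cv2.INTER_CUBIC))
E
```

```text
True
[ 3.61855231  3.8247063  -1.11996046] 8.8333
top centre [ 0.548  -0.1724] 82 peak -15.0 123.0 bar -14.883187929061785 clip -20.103803228952216
  clip prof [-39.5 -37.5 -35.5 -33.5 -31.5 -29.5 -27.5 -25.5 -23.5 -21.5 -19.5 -17.5
 -15.5 -13.5 -11.5  -9.5  -7.5  -5.5  -3.5  -1.5] [224 223 223 224 221 208 182 155 143 139 136 148 180 210 221 220 220 217
 214 207] line prof [ 78  84  94 105 114 120 122 119 112 102  92  84]
side centre [ 0.5474 -0.1726] 34 peak 70.0 146.0 bar 69.9846150318705 clip -25.454883791584383
  clip prof [-39.5 -37.5 -35.5 -33.5 -31.5 -29.5 -27.5 -25.5 -23.5 -21.5 -19.5 -17.5
 -15.5 -13.5 -11.5  -9.5  -7.5  -5.5  -3.5  -1.5] [ 52  67 106 158 207 216 184 157 156 155 134 101  85 118 182 222 235 237
 234 223] line prof [121 124 129 135 141 145 146 144 139 131 123 116]
10.525
```

View pics/a_c.png

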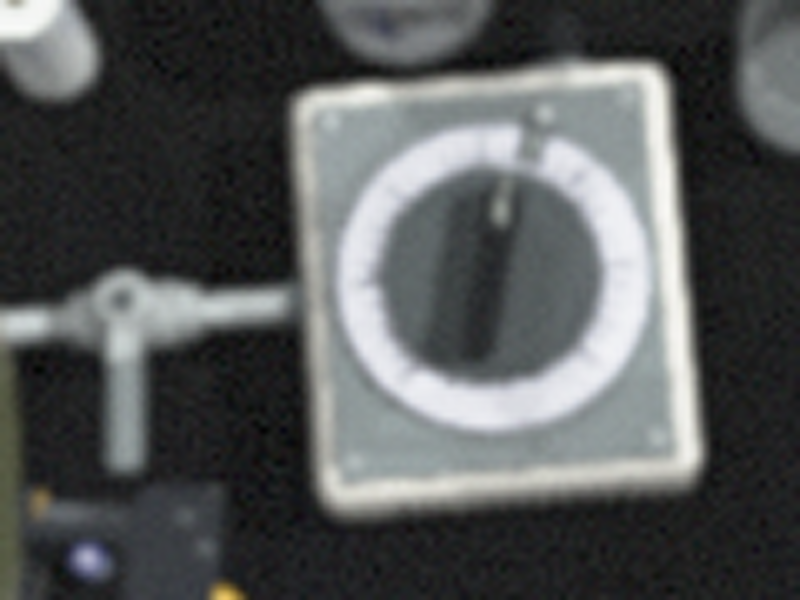

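The top crop shows the bar's white line at (500,210), the index mark at (508,185), and the clip unmoved at (535,135). Bar is at about -15°, clip about -21.3°, so 6° remain. I'll push 5° more, then measure with both views clear.

```bash
cat >> h.py <<'E'
def fine(cmd,name,a0=None):
    a0=cmd+3 if a0 is None else a0
    p,o=pose(C,a0,.028,.030,.13); manip.goto(p,o)
    p,o=pose(C,a0,.028,.030,.078); manip.line_to(p,o,rate=.1,threshold=8)
    p,o=pose(C,a0,.028,.0195,.078); manip.line_to(p,o,rate=.04,threshold=8)
    print(push(C,a0,cmd,.028,.0185,.078,step=2,rate=.02))
    p,o=pose(C,cmd,.028,.030,.078); manip.line_to(p,o,rate=.08)
    p,o=pose(C,cmd,.028,.030,.15); manip.line_to(p,o,rate=.2)
    manip.goto([.40,-.36,.2],[180,0,cmd]); look(name)
def look(name):
    for n in("top","side"):
        im=np.ascontiguousarray(eyes.capture(n)[:,:,::-1]); cv2.imwrite(f"pics/{name}_{n}.png",im)
        c=C
        for _ in range(2): c,R,k=ring_centre(im,n,c)
        out=[]
        for z,r0,r1,sg,lo,hi in((.092,.018,.034,1,-40,0),(.070,.041,.047,1,-40,0),(.0685,.052,.062,-1,-36,-6)):
            a,v=polar(im,n,c,z,r0,r1,step=.5); q=(a>lo)&(a<hi); a=a[q]; m=sg*v.mean(0)[q]
            h=(m.max()+np.percentile(m,15))/2; j=m.argmax(); l=r=j
            while l>0 and m[l]>h:l-=1
            while r<len(m)-1 and m[r]>h:r+=1
            out.append((a[j],(a[l]+a[r])/2,a[r]-a[l]))
        print(n,c.round(4),k,"bar,mark,clip (peak,mid,width)",out)
    print(manip.state()["time_s"])
E
python3 - <<'E'
from h import *
fine(-12.5,"b")
s=cv2.imread("pics/b_side.png"); t=cv2.imread("pics/b_top.png")
f=lambda i:cv2.resize(i,(400,400),interpolation=cv2.INTER_CUBIC)
cv2.imwrite("pics/b_c.png",np.hstack([f(t[183:233,262:312]),f(s[185:245,240:300])]))
E
```

```text
True
top [ 0.548  -0.1723] 79 bar,mark,clip (peak,mid,width) [(np.float64(-18.0), np.float64(-18.0), np.float64(16.0)), (np.float64(-12.0), np.float64(-12.0), np.float64(16.0)), (np.float64(-20.0), np.float64(-21.5), np.float64(12.0))]
side [ 0.5484 -0.172 ] 70 bar,mark,clip (peak,mid,width) [(np.float64(-39.5), np.float64(-27.75), np.float64(23.5)), (np.float64(-22.0), np.float64(-20.75), np.float64(15.5)), (np.float64(-16.5), np.float64(-17.75), np.float64(9.5))]
15.0333
```

View pics/b_c.png

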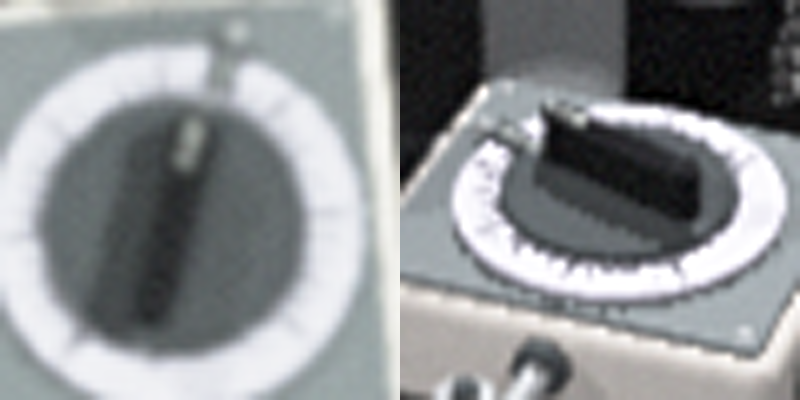

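The top half shows the bar line at (190,142), the bar tail at (150,305) and the clip at (222,75), so the dial is still slightly short. I'll refine the bar angle from the bar's own dark mask.

```bash
cat >> h.py <<'E'
def barang(name):
    t=cv2.imread(f"pics/{name}_top.png")
    c=C
    for _ in range(3): c,R,k=ring_centre(t,"top",c)
    hh=np.linspace(-.010,.010,41); g=cv2.cvtColor(t,cv2.COLOR_BGR2GRAY); best=[]
    a,v=polar(t,"top",c,.092,.020,.034,nr=15,step=.5); q=(a>-45)&(a<5)
    w=np.clip(v[:,q].mean(0)-np.percentile(v[:,q].mean(0),50),0,None); j=w.argmax(); s=abs(a[q]-a[q][j])<8
    line=(a[q][s]*w[s]).sum()/w[s].sum()
    # tail of the bar: cross-profile minima at r = 15..30 on the other side, dark-to-light edge on the unshadowed side
    tails=[]
    for r in np.arange(.012,.036,.002):
        b,u=polar(t,"top",c,.092,r,r,nr=1,step=.5); m=u[0]; k=(b>120)&(b<178+2); bb,mm=b[k],m[k]
        tails.append(bb[mm.argmin()]-180)
    b,u=polar(t,"top",c,.0685,.052,.073,nr=15,step=.5); k=(b>-36)&(b<-6); d=np.clip(215-u[:8,k].mean(0),0,None)
    clip=(b[k]*d).sum()/d.sum(); th=u[11:,k].mean(0)
    print(name,"line",line.round(2),"tail",np.array(tails),"clip",clip.round(2),"screw peak",b[k][th.argmax()])
    for e in((190,142),(150,302)): print((ray("top",(262+e[0]/8-.44,183+e[1]/8-.44),.092)[:2]-c).round(4),end=" ")
    print()
E
python3 - <<'E'
from h import *
barang("a"); barang("b")
E
```

```text
a line -14.63 tail [-35.5 -20.  -19.5 -18.  -18.5 -18.  -23.5 -23.  -14.5 -15.  -19.  -16.5] clip -21.45 screw peak -23.0
[ 0.023  -0.0074] [-0.03    0.0109] 
b line -18.47 tail [-18.  -26.5 -27.  -27.  -21.5 -17.  -12.  -25.5 -19.5 -19.  -25.5 -18. ] clip -21.66 screw peak -23.0
[ 0.0231 -0.0075] [-0.0299  0.0107]
```

Run:
```python
from h import *
fine(-15.3,"d"); barang("d")
print("mark in a:",np.degrees(np.arctan2(*(ray("top",(210+508*.15-.43,170+185*.15-.43),.07)[:2]-C)[::-1])))
s=cv2.imread("pics/d_side.png"); t=cv2.imread("pics/d_top.png")
f=lambda i:cv2.resize(i,(400,600),interpolation=cv2.INTER_CUBIC)
cv2.imwrite("pics/d_c.png",np.hstack([f(t[184:214,275:295]),f(s[195:219,250:266])]))
```

```text
True
top [ 0.548  -0.1722] 80 bar,mark,clip (peak,mid,width) [(np.float64(-22.0), np.float64(-21.75), np.float64(14.5)), (np.float64(-23.0), np.float64(-22.25), np.float64(7.5)), (np.float64(-20.5), np.float64(-21.75), np.float64(11.5))]
side [ 0.5482 -0.1717] 64 bar,mark,clip (peak,mid,width) [(np.float64(-39.5), np.float64(-36.0), np.float64(7.0)), (np.float64(-25.5), np.float64(-25.0), np.float64(11.0)), (np.float64(-17.0), np.float64(-20.25), np.float64(13.5))]
19.7167
d line -21.99 tail [-24.5 -29.5 -23.5 -21.5 -10.5 -18.  -21.  -20.5 -25.  -24.5 -21.  -21. ] clip -21.59 screw peak -23.0
[ 0.0232 -0.0076] [-0.0299  0.0107] 
mark in a: -15.072484903430563
```

View pics/d_c.png

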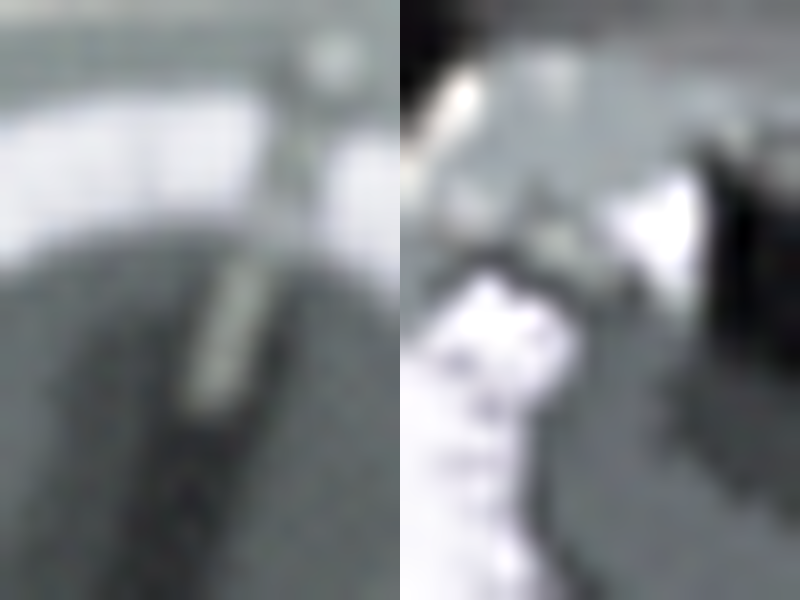

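The dial is aligned: bar line -22.0°, mark -22.2°, clip -21.7°, thumbscrew -23°, and the crop shows line, mark and clip in one straight line. Now the lever.

```bash
cat > lev.py <<'E'
from h import *
P0=ray("top",(228.0,214.6),.0735); E0=ray("top",(228.5,240.2),.0735); print(P0,E0,np.degrees(np.arctan2(*(E0-P0)[:2][::-1])))
L=np.array([.548,-.022]); R=.050; Z=.073
p,o=pose(L,180,R,.036,.14); print(kinematics.inverse_kinematics(p,o)); manip.goto([.42,-.1,.2],o); manip.goto(p,o)
p,o=pose(L,180,R,.036,Z); print("down hit",manip.line_to(p,o,rate=.08,threshold=8))
p,o=pose(L,180,R,.015,Z); print("touch",manip.line_to(p,o,rate=.03,threshold=2))
s=manip.state(); off=L[1]-s["eef_pos"][1]; print("off",off,s["wrist_force"])
for phi in np.arange(175,74,-5.):
    p,o=pose(L,phi,R,.019,Z)
    if manip.line_to(p,o,rate=.04,threshold=9): break
s=manip.state(); print("ended",phi,s["eef_pos"],s["wrist_force"])
p,o=pose(L,90,R,.045,Z); o=s["eef_rot"]; manip.line_to(p,o,rate=.06); p[2]=.16; manip.line_to(p,o,rate=.2)
manip.goto([.40,-.36,.2],[180,0,60]); look("e"); barang("e")
t=cv2.imread("pics/e_top.png"); cv2.imwrite("pics/e_c.png",cv2.resize(t[140:275,145:325],(800,600),interpolation=cv2.INTER_CUBIC))
E
python3 lev.py
```

```text
[ 0.55053033 -0.02131108  0.0735    ] [ 0.48068873 -0.0180203   0.0735    ] 177.30234391600197
[ -12.50439307   -4.97561088  106.2226709     0.           78.75293999
 -102.50439307]
down hit False
touch False
off 0.014980811722747213 [-0.55866162 -0.46400396  1.27258031]
ended 80.0 [0.53529249 0.03081534 0.07240389] [-6.1102806   1.29902652  9.24491125]
top [ 0.548  -0.1721] 80 bar,mark,clip (peak,mid,width) [(np.float64(-22.5), np.float64(-22.25), np.float64(14.5)), (np.float64(-22.0), np.float64(-22.5), np.float64(8.0)), (np.float64(-20.0), np.float64(-21.75), np.float64(11.5))]
side [ 0.5484 -0.1714] 59 bar,mark,clip (peak,mid,width) [(np.float64(-39.5), np.float64(-31.0), np.float64(17.0)), (np.float64(-26.0), np.float64(-25.5), np.float64(10.0)), (np.float64(-17.0), np.float64(-18.5), np.float64(10.0))]
32.675
e line -22.02 tail [-19.5 -23.5 -21.5 -24.5 -25.  -27.5 -15.  -15.5 -24.  -19.  -18.  -24.5] clip -21.62 screw peak -23.0
[ 0.0232 -0.0076] [-0.0298  0.0107]
```

View pics/e_c.png

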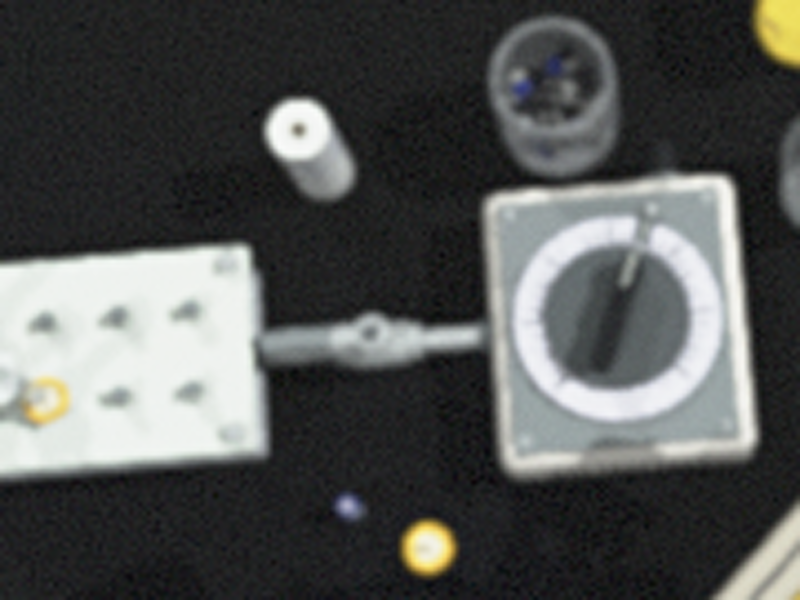

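The top crop shows the lever along the pipe towards the tank, from (372,335) to (262,347). The dial, clip, jar, film, vial and filter are unchanged. I'll check numerically that the lever is at its stop.

Run:
```python
from h import *
for n in("top","side"):
    g=cv2.cvtColor(cv2.imread(f"pics/{n}{'0' if 0 else ''}e.png".replace(f"{n}e",f"e_{n}")),cv2.COLOR_BGR2GRAY)
    xs=np.linspace(.525,.575,101)
    for y in(.015,.022,.029,.036,.043):
        P=np.float32([[pix(n,[x,y,.079]) for x in xs]]); v=cv2.remap(g,P[...,0],P[...,1],cv2.INTER_CUBIC)[0].astype(float)
        h=(v.max()+np.percentile(v,10))/2; i=np.where(v>h)[0]; print(n,y,"x",xs[i[0]].round(4),xs[i[-1]].round(4),"mid",((xs[i[0]]+xs[i[-1]])/2).round(4))
s=cv2.imread("pics/e_side.png"); cv2.imwrite("pics/e_s.png",cv2.resize(s[220:295,190:290],(800,600),interpolation=cv2.INTER_CUBIC))
```

```text
top 0.015 x 0.538 0.557 mid 0.5475
top 0.022 x 0.5375 0.5575 mid 0.5475
top 0.029 x 0.538 0.5575 mid 0.5478
top 0.036 x 0.5395 0.557 mid 0.5482
top 0.043 x 0.544 0.573 mid 0.5585
side 0.015 x 0.525 0.556 mid 0.5405
side 0.022 x 0.525 0.556 mid 0.5405
side 0.029 x 0.525 0.556 mid 0.5405
side 0.036 x 0.525 0.556 mid 0.5405
side 0.043 x 0.525 0.556 mid 0.5405
```

View pics/e_s.png

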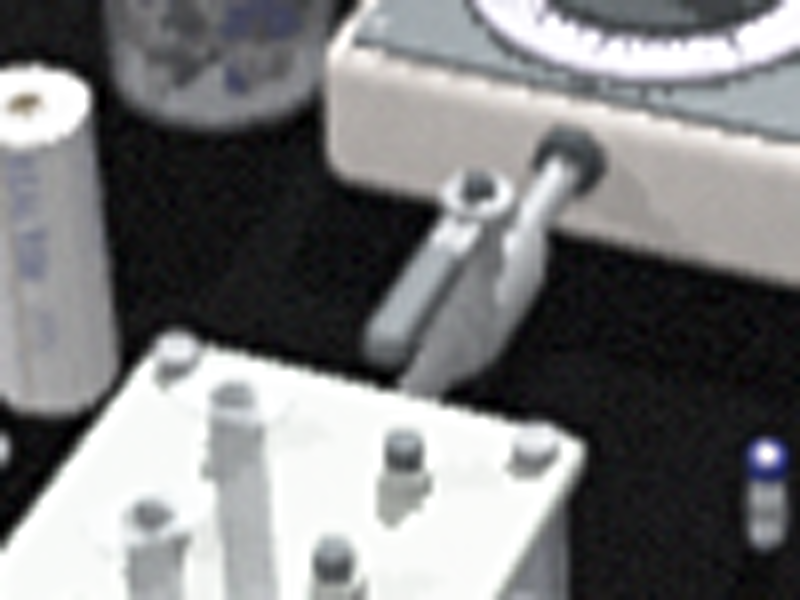

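The side crop shows the lever sleeve running from the hub (478,190) to (385,345), parallel to and over the pipe. I'll do one gentle straight push at a slightly higher z to confirm it is hard against the stop.

Run:
```python
from h import *
L=np.array([.548,-.022]); Z=.0755
p,o=pose(L,90,.052,.045,.14); manip.goto([.42,-.1,.2],o); manip.goto(p,o)
p[2]=Z; print("down hit",manip.line_to(p,o,rate=.1,threshold=8)); f0=manip.state()["wrist_force"]
prev=None
for off in np.arange(.030,.008,-.001):
    p,o=pose(L,90,.052,off,Z); hit=manip.line_to(p,o,rate=.02,threshold=12); s=manip.state()
    f=(s["wrist_force"]-f0).round(1); print(off.round(3),s["eef_pos"].round(4),f,hit)
    if hit or abs(f[0])>10: break
p,o=pose(L,90,.052,.045,Z); manip.line_to(p,o,rate=.06); p[2]=.16; manip.line_to(p,o,rate=.2)
manip.goto([.40,-.36,.2],[180,0,60]); look("f")
g=[cv2.cvtColor(cv2.imread(f"pics/{k}_top.png"),cv2.COLOR_BGR2GRAY)[140:275,120:325] for k in "ef"]
d=cv2.absdiff(*g); print("change e->f",d.max(),np.argwhere(d>40)[:5])
```

```text
down hit False
0.03 [0.5179 0.03   0.0754] [-1.3 -0.8 -0.6] False
0.029 [0.519  0.03   0.0755] [-0.9 -0.4  0.4] False
0.028 [0.52   0.03   0.0755] [ 0.  -0.6  0.1] False
0.027 [0.5211 0.03   0.0755] [-0.3  0.3  0.8] False
0.026 [0.5221 0.03   0.0755] [-0.6 -0.1 -0.3] False
0.025 [0.5231 0.03   0.0755] [-0.5 -0.7  0.3] False
0.024 [0.5241 0.03   0.0755] [-0.  -0.1  1. ] False
0.023 [0.5251 0.03   0.0755] [-1.   1.5  0.2] False
0.022 [0.5261 0.03   0.0755] [-0.6  0.1  0.2] False
0.021 [0.5271 0.03   0.0755] [-0.2 -0.   0.3] False
0.02 [0.528  0.03   0.0755] [ 0.4 -0.6  0.1] False
0.019 [0.529  0.03   0.0755] [-0.2 -0.2  0.4] False
0.018 [0.5301 0.03   0.0755] [-0.1  1.1 -0.3] False
0.017 [0.5311 0.03   0.0755] [-0.2  0.3  0.4] False
0.016 [0.532  0.03   0.0755] [-0.5  0.2  0.2] False
0.015 [0.533  0.03   0.0755] [-0.2 -0.3  0.6] False
0.014 [0.5341 0.03   0.0755] [ 0.   0.5 -0.5] False
0.013 [0.5351 0.03   0.0755] [-0.2  0.4  0.6] False
0.012 [0.5361 0.03   0.0755] [-0.7 -0.1  0.5] False
0.011 [0.5371 0.03   0.0755] [-0.8  0.5 -0.2] False
0.01 [0.5377 0.03   0.0754] [-2.  -0.7  1.2] False
0.009 [0.538  0.0301 0.0752] [-6.   0.4  2.6] False
top [ 0.548  -0.1722] 84 bar,mark,clip (peak,mid,width) [(np.float64(-22.5), np.float64(-22.0), np.float64(15.0)), (np.float64(-23.0), np.float64(-22.5), np.float64(9.0)), (np.float64(-20.0), np.float64(-21.75), np.float64(11.5))]
side [ 0.5483 -0.1716] 63 bar,mark,clip (peak,mid,width) [(np.float64(-39.5), np.float64(-35.5), np.float64(8.0)), (np.float64(-25.5), np.float64(-25.25), np.float64(10.5)), (np.float64(-17.0), np.float64(-18.25), np.float64(9.5))]
44.2583
change e->f 25 []
```

The finger stalls rigidly against the lever at 6 N, well over the 2.4 N friction, and the image doesn't change. So the lever is at its stop, and the dial still lines up with the clip. Handing in.

```bash
python3 -c "
from rig import manip
print(manip.close_job(),manip.state()['time_s'])"
```

```text
the job is handed in; nothing more can be done
the job is handed in; nothing more can be done
```

I handed the job in: the dial mark lines up with the clip line to within about 0.5° in the top view, the lever was then pushed open to its stop, and nothing else in the images had moved (about 44 s of the 72 s used).

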